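# Close up the plate shaker after loading

### The job

The white bench shaker has been loaded and must be closed up: push its drawer fully home while the clamp lever is still raised, then swing the lever down by its cross bar until the clamp's rubber foot bears firmly on the loaded block, firmly enough to stay on it when you let go but without squeezing the block hard. The height of the block differs from load to load and has to be felt. Leave the beaker, the timer, the tape roll and the filter carton where they are.

Things in the scene. Friction and masses are not known exactly. Their poses are not given: they have to be found in the camera images.
- shaker: White bench shaker housing, 185 x 180 x 84 mm, bolted down, with a grey tower at the rear (163 mm high, 52 mm wide, in the middle) that carries the clamp. Origin: on the worktop, midway between the side walls. Its x points to its rear (the drawer opens toward -x), z up. Position and yaw differ between runs.
- drawer_front (a point): Middle of the flat outer face of the drawer's white front plate (180 mm wide, 12 mm thick, from 12 to 82 mm above the worktop); the point is 47 mm high and, with the drawer home, 85 mm in front of the shaker's origin. The grey loaded block (70 mm deep, 110 mm wide) starts 45 mm behind this face; its top is somewhere between 98 and 123 mm over the worktop.
- drawer (a joint): How far the drawer stands out, in m: 0 is fully home against its stop (within 4 mm counts as home), up to 0.11 out; it starts 0.06 to 0.09 out. Sliding friction about 4 N, it stays where it is left.
- lever_pivot (a point): Pivot of the clamp lever, 70 mm behind the shaker's origin, 145 mm above the worktop; the axis runs along the shaker's y.
- lever_bar (a point): Middle of the black cross bar (round, 18 mm thick, 66 mm long along the shaker's y) at the free end of the steel clamp lever (20 x 12 mm), 140 mm from the pivot. Raised, it leans up and forward with the bar 255 to 270 mm above the worktop. It comes down in an arc toward the shaker's front: hook it from its rear side and pull forward, then press from above; no grasp needed.
- clamp (a joint): Clamp lever angle, rad: 0 level, positive raised; range -0.35 to 1.25, starts at 0.9 to 1.1. A friction brake (1.4 N m, about 10 N square to the lever at the bar) holds it wherever it is left. The foot meets the block somewhere between 0.14 (high block) and -0.2 (low block); this differs between runs and is not reported: find it by touch.
- clamp_foot: The clamp's rubber foot, a 24 mm ball on a sprung spindle under the lever, over the block's middle. Origin on the lever's centre line 75 mm from the pivot; ball's lowest point 32 mm below the level lever.
- foot_tip (a point): Lowest point of the foot with the lever level, moving with the foot. The foot's spring gives 5.5 N per mm of push-in (up to 12 mm). Let go, the foot must bear on the block with 6 to 24 N (14 N is right; the brake holds about 20 N); never over 26 N. Pressing at the bar, the force there rises 0.54 N per N at the foot, over the brake's (5 to 10 N).
- beaker: Empty glass beaker, 55 mm wide, 72 mm high, standing on the worktop to the right of the shaker; origin under its centre. Leave alone.
- timer: Lab timer lying face up, 72 x 62 x 20 mm, left of the shaker; origin under its centre. Leave alone.
- tape: Roll of label tape lying flat, 83 mm wide, 18 mm high, right of the shaker; origin under its centre. Leave alone.
- filters: Small carton, 52 x 62 x 66 mm, at the right, near the front edge of the worktop; origin under its centre. Leave alone.

How it is judged:
By the outcome, as a careful person would: the job done as asked, in the order asked, and still so for the second after the job is handed in, with the robot touching nothing.
It also fails if it takes over 61 s, if anything falls off the work surface, if the arm or the gripper's body presses on something with over 40 N, if the wrist force passes 120 N, or if a joint passes its speed limit or range.

### The arm

A 6-joint arm with a two-finger parallel gripper is mounted at the origin on a cart in front of the work surface, level with it; the furniture and walls round the work are solid. World frame = base frame: x ahead of the robot, y to its left, z up, the work surface at z = 0. Lengths are in m, angles in rad, forces in N, time in s.
With the tool pointing down it reaches from about 0.375 to 0.825 m from the base axis. Payload 5.5 kg.
Tool frame: the origin (TCP) lies where the fingers leave the gripper's body, on its centre line; the fingertips stand 73 mm ahead of it and the grasp point (between the pads) lies 54 mm ahead of it (tcp_to_grasp is the distance from the TCP to the grasp point, in m); z points along the fingers, y is the line along which they close (so a half turn about z gives the same grasp; the last joint's range is limited). The gripper opens to 85 mm and grips with 20 to 120 N. Pads are 22 mm wide; open, the fingers measure 114 mm over their backs; the gripper's body (76 mm by 85 mm) begins 54 mm behind the grasp point. The pads swing forward as they close: fully open they stand 13 mm farther back than shut.
Start: joints at [1.254, 0.314, -0.047, 1.21, 0, 1.571], TCP at [0.187, 0.57, 0.304] pointing down, gripper open.
Joint ranges: [-2.67, 2.67], [-0.69, 1.73], [-1.03, 1.25], [-2.08, 2.16], [-1.42, 1.45], [-3.14, 3.14]. Speed limits (rad/s): [2.39, 2.39, 3.01, 3.14, 3.14, 3.14].

### API

Orientations are given as a unit quaternion [x, y, z, w].
In Python, from station import * gives the robot as it stands. The module is installed in compiled form; this text tells all that it offers.
- The arm moves only by the tool move_arm, never from a script. Its argument "plan" is a list of rows, each an object with "xyz": the shift along the tool's x, y, z scaled (see below), a list of three; "turn": the turn, a rotation vector about the tool's x, y, z scaled (see below), a list of three. In form: [{"xyz": [dx, dy, dz], "turn": [wx, wy, wz]}, ...]. A call has 1 to 12 rows; each row is the pose to reach, as a shift and turn from the pose commanded when the call began, along the tool's axes at that moment, turning the shorter way round; what a row does not reach only later rows make up. The controller multiplies each number of a shift by 150 mm and each number of a turn by pi rad. A row lasts 1/10 s, in which the tool goes at most 50 mm and 8.59 degrees, less where a joint would pass 70% of its speed; a pose out of reach is approached as far as the arm can. A call with a number of a shift or a turn outside -1 to 1 is refused whole. A call with a gripper value outside its range is refused whole. "jaw" is the opening, from -1 (shut) to 1 (fully open), so that 0 is half open, set as the call begins (left out, the last holds). The fingers move at their own pace and stop on an object; the grip force is fixed at half the most. Time passes only in rows, so rows that repeat a pose let the fingers close. It gives the time, the measured TCP pose, the force, the opening and the grip force at its end, in the units of the state.
- get_state(): the state, without advancing time (a new reading comes with each control period).
- read_camera(name): name is "side" or "top"; returns a dict with "image" (480x640x3 uint8, red, green, blue), "intrinsics" (3x3 intrinsics, pixels), "world_from_camera" (4x4, takes a point from camera to world coordinates). Camera axes: x right, y down, z forward; pixel columns grow to the right and rows downward; lengths in m; the calibration is good to about 2 mm. A picture is of the moment at which its call begins. There is no depth.
- sign_off(): hands the job in; it is judged then, once.
Trained networks look in the newest picture that a camera, given by its name, has taken for a name from the list of things; names that differ only in an ending like _2 or _b are one class to them, and where a whole thing is asked for, a point or a joint stands for the part that bears it (a point fixed in the world has none). Each returns a list of dicts, best first, with "score" (0 to 1); they miss things now and then, are a little off and sometimes report something else, mostly with a low value. They report only what shows in the picture. A call takes as long as a camera call.
- boxes_of(camera, name): "bbox" ([left, top, width, height] in pixels, round what is visible of it).
The state is a dict: "t": time; "joint_positions": joint angles; "qd": joint speeds; "tau": joint torques, N m; "ee_pos": TCP position; "orientation": TCP orientation; "force": force on the tool from outside, world axes, zero at the start; "wrist_torque": the same for the moment, N m; "opening": finger opening in m; "gripper_force": force on a finger pad.
Only numpy, scipy, OpenCV 4.12 (cv2) and the standard library are available. Lean on these libraries where they do the work, as an engineer would, in place of code of your own. Each camera call takes 0.05 s, during which the arm holds its last target. There are 200 camera calls.

## Working session

There is one attempt and no reset: what is moved stays moved. The work goes in short steps, Python scripts to look and compute and a tool call to move; the robot and the scene stay as the last step left them, time stands still between calls to the robot, and variables do not carry over. Pictures are saved under pics/ and viewed, at most 10 in all, crops included, and the job is handed in when it is done.

Besides the shell and the picture viewer there is one more tool, called after "Call:" by a JSON object that holds its "fn" and its "kwargs". move_arm: Moves the arm, as the interface text tells. Shifts and turns lie within -1 to 1; 1 stands for 150 mm of shift or pi rad of turn. Its arguments: {"type":"object","properties":{"plan":{"type":"array","items":{"type":"object","properties":{"xyz":{"type":"array","items":{"type":"number"}},"turn":{"type":"array","items":{"type":"number"}}}}},"jaw":{"type":"number"}},"required":["plan"]}

```bash
mkdir -p pics; python3 - <<'E'
from station import *
import cv2,numpy as np
s=get_state();print({k:np.round(v,3).tolist() for k,v in s.items()})
for c in("side","top"):
    r=read_camera(c);cv2.imwrite(f"pics/{c}0.png",r["image"][:,:,::-1])
    print(c,r["intrinsics"].tolist(),np.round(r["world_from_camera"],4).tolist())
    for n in("shaker","drawer_front","lever_bar","clamp_foot","beaker","timer","tape","filters"):
        print(n,[(np.round(b["bbox"]).tolist(),round(b["score"],2)) for b in boxes_of(c,n)[:2]])
E
```

```text
{'t': 0.0, 'joint_positions': [1.254, 0.314, -0.048, 1.21, 0.0, 1.571], 'qd': [-0.0, 0.001, -0.0, -0.002, 0.001, -0.0], 'tau': [-0.003, -53.959, 33.975, 0.019, -0.0, 0.0], 'ee_pos': [0.187, 0.57, 0.303], 'orientation': [0.158, 0.987, -0.001, -0.0], 'force': [-0.427, -0.454, 0.386], 'wrist_torque': [-0.015, 0.008, 0.006], 'gripper_force': 0.0, 'opening': 0.085}
side [[480.4388931978442, 0.0, 318.67327573254653], [0.0, 480.4388931978442, 238.6191909916937], [0.0, 0.0, 1.0]] [[-0.9002, 0.3536, -0.2544, 0.8753], [0.4354, 0.7136, -0.5488, 0.8246], [-0.0125, -0.6047, -0.7963, 1.1568], [0.0, 0.0, 0.0, 1.0]]
shaker [([273.0, 227.0, 17.0, 10.0], 0.35)]
drawer_front [([281.0, 206.0, 63.0, 59.0], 0.68)]
lever_bar [([266.0, 204.0, 34.0, 60.0], 0.93), ([281.0, 208.0, 64.0, 60.0], 0.7)]
clamp_foot [([267.0, 205.0, 34.0, 61.0], 0.17)]
beaker [([292.0, 160.0, 22.0, 30.0], 0.55)]
timer [([350.0, 372.0, 32.0, 36.0], 0.72)]
tape [([293.0, 164.0, 18.0, 25.0], 0.58)]
filters [([291.0, 141.0, 20.0, 25.0], 0.96)]
top [[552.0137478149262, 0.0, 326.8165818533802], [0.0, 552.0137478149262, 237.19858826851197], [0.0, 0.0, 1.0]] [[0.3713, -0.755, 0.5405, -0.3196], [-0.9285, -0.3048, 0.2122, -0.2583], [0.0045, -0.5806, -0.8142, 1.3953], [0.0, 0.0, 0.0, 1.0]]
shaker [([427.0, 315.0, 26.0, 29.0], 0.65), ([296.0, 176.0, 76.0, 102.0], 0.64)]
drawer_front [([312.0, 222.0, 63.0, 58.0], 0.92), ([295.0, 178.0, 76.0, 98.0], 0.63)]
lever_bar [([321.0, 175.0, 24.0, 20.0], 0.51)]
clamp_foot [([330.0, 184.0, 4.0, 6.0], 0.48)]
beaker [([395.0, 293.0, 21.0, 29.0], 0.8), ([324.0, 175.0, 20.0, 18.0], 0.48)]
timer [([214.0, 189.0, 14.0, 20.0], 0.57)]
tape [([296.0, 176.0, 75.0, 103.0], 0.65), ([432.0, 278.0, 28.0, 30.0], 0.64)]
filters [([427.0, 313.0, 24.0, 29.0], 0.87)]
```

View pics/side0.png

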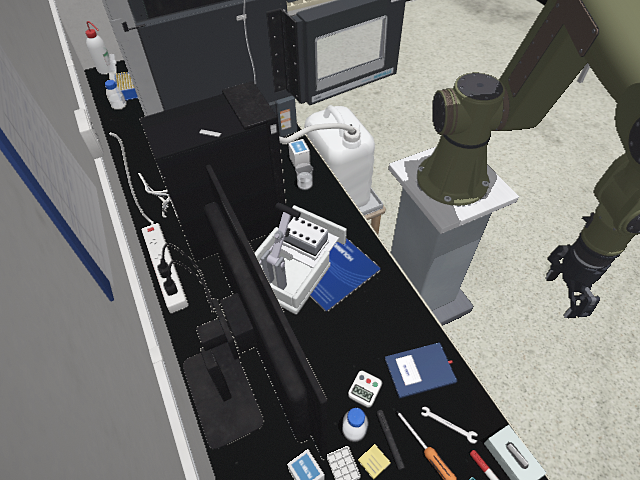

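View pics/top0.png

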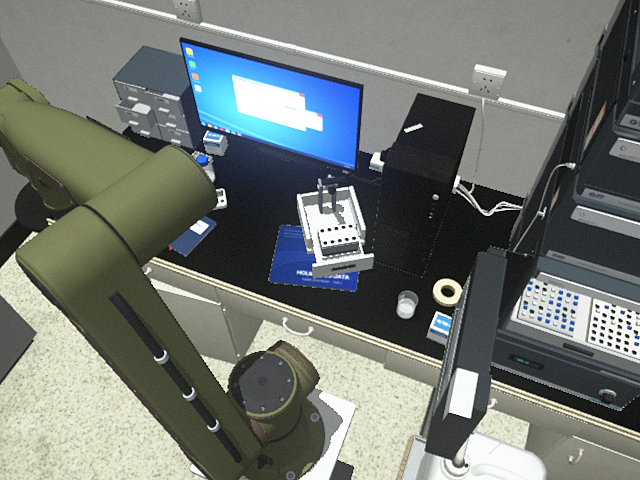

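The top picture shows the shaker at about (333, 228) with its drawer front at about (342, 266) and the bar near (328, 183). In the side picture it is at about (300, 258), with the bar near (288, 212). I'll enlarge both.

```bash
python3 - <<'E'
import cv2,numpy as np
a=cv2.imread("pics/top0.png")[165:285,285:385]
b=cv2.imread("pics/side0.png")[195:315,248:348]
f=lambda i:cv2.resize(i,(400,480),interpolation=cv2.INTER_CUBIC)
cv2.imwrite("pics/z.png",np.hstack([f(a),f(b)]))
E
```

```text
(no output)
```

View pics/z.png

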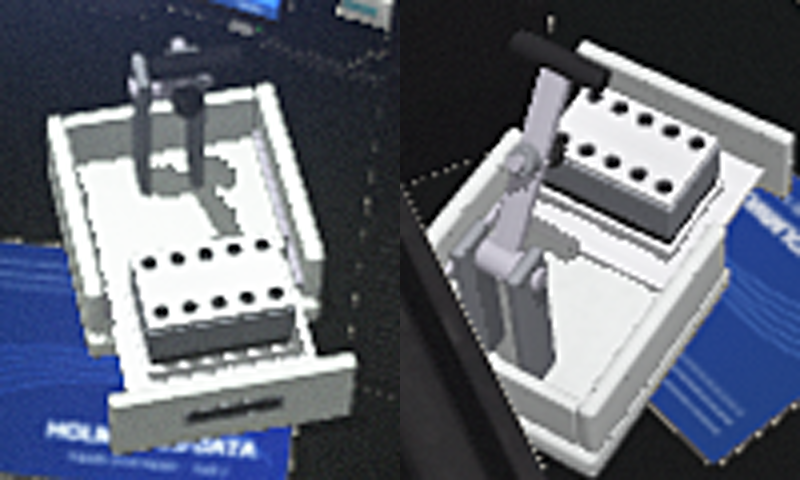

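The crops show the plate's top edge from (113,400) to (353,362) on the left side, the bar ends at about (516,40) and (600,80) on the right side, and the block and wall corners. I'll fit the shaker pose to these.

```bash
cat > fit.py <<'E'
from station import *
import numpy as np
from scipy.optimize import least_squares
cams={c:read_camera(c) for c in("top","side")}
O={"top":(285,165,0),"side":(248,195,400)}
# cam,u,v,kind,args
obs=[("top",112,403,"d",(-85,90,82)),("top",354,364,"d",(-85,-90,82)),("top",112,452,"d",(-85,90,12)),("top",353,410,"d",(-85,-90,12)),
("top",48,119,"h",(0,90,84)),("top",270,84,"h",(0,-90,84)),
("top",148,330,"b",(-40,55)),("top",297,308,"b",(-40,-55)),("top",130,255,"b",(30,55)),("top",275,237,"b",(30,-55)),
("side",797,137,"d",(-85,90,82)),("side",583,40,"d",(-85,-90,82)),("side",793,192,"d",(-85,90,12)),
("side",720,148,"b",(-40,55)),("side",671,213,"b",(30,55)),
("side",583,410,"h",(0,90,84)),
("side",516,40,"l",-33),("side",600,80,"l",33),("top",145,70,"l",33),("top",240,50,"l",-33)]
def pts(p):
    x0,y0,yaw,d,th,hb,xb=p
    P=[]
    for c,u,v,k,a in obs:
        if k=="d": q=np.array(a,float)/1e3-[d,0,0]
        elif k=="h": q=np.array([xb,a[1]/1e3,a[2]/1e3])
        elif k=="b": q=np.array([a[0]/1e3-d,a[1]/1e3,hb])
        else: q=np.array([.07-.14*np.cos(th),a/1e3,.145+.14*np.sin(th)])
        P.append([x0+q[0]*np.cos(yaw)-q[1]*np.sin(yaw),y0+q[0]*np.sin(yaw)+q[1]*np.cos(yaw),q[2]])
    return np.array(P)
def res(p):
    r=[]
    for (c,u,v,k,a),q in zip(obs,pts(p)):
        C=cams[c];T=np.linalg.inv(C["world_from_camera"]);w=C["intrinsics"]@(T[:3,:3]@q+T[:3,3])
        ox,oy,uo=O[c];r+=[w[0]/w[2]-(ox+(u-uo)/4-.375),w[1]/w[2]-(oy+v/4-.375)]
    return np.array(r)
s=least_squares(res,[.6,0,0,.07,1,.11,.1],loss="soft_l1")
print(np.round(s.x,4),s.cost,np.sqrt(np.diag(np.linalg.inv(s.jac.T@s.jac))).round(4))
for o,e in zip(obs,res(s.x).reshape(-1,2)):print(o,e.round(2))
E
python3 fit.py
```

```text
[0.627  0.097  0.5782 0.0729 0.9753 0.0962 0.1074] 7.690601955988747 [0.0032 0.002  0.008  0.0038 0.0304 0.0025 0.0043]
('top', 112, 403, 'd', (-85, 90, 82)) [-0.56  0.18]
('top', 354, 364, 'd', (-85, -90, 82)) [ 0.91 -0.37]
('top', 112, 452, 'd', (-85, 90, 12)) [-0.15  0.84]
('top', 353, 410, 'd', (-85, -90, 12)) [-0.59  1.23]
('top', 48, 119, 'h', (0, 90, 84)) [-0.15 -0.29]
('top', 270, 84, 'h', (0, -90, 84)) [ 1.16 -0.07]
('top', 148, 330, 'b', (-40, 55)) [-0.43  0.67]
('top', 297, 308, 'b', (-40, -55)) [-0.12  0.06]
('top', 130, 255, 'b', (30, 55)) [-0.5   0.04]
('top', 275, 237, 'b', (30, -55)) [-0.07 -1.27]
('side', 797, 137, 'd', (-85, 90, 82)) [-0.59 -0.43]
('side', 583, 40, 'd', (-85, -90, 82)) [-0.07 -0.25]
('side', 793, 192, 'd', (-85, 90, 12)) [-0.37  0.48]
('side', 720, 148, 'b', (-40, 55)) [ 0.1  -0.45]
('side', 671, 213, 'b', (30, 55)) [-0.63  0.69]
('side', 583, 410, 'h', (0, 90, 84)) [2.65 0.65]
('side', 516, 40, 'l', -33) [-0.67 -0.08]
('side', 600, 80, 'l', 33) [0.77 0.27]
('top', 145, 70, 'l', 33) [ 0.71 -0.89]
('top', 240, 50, 'l', -33) [0.65 0.6 ]
```

```bash
cat > h.py <<'E'
from station import *
import numpy as np
from scipy.spatial.transform import Rotation as R
X0=np.array([.627,.097]);yaw=.578
ex=np.array([np.cos(yaw),np.sin(yaw)]);ey=np.array([-ex[1],ex[0]])
G=R.from_matrix(np.array([[*ex,0],[*(-ey),0],[0,0,-1]]).T)  # tool x=shaker x, y=-shaker y, z down
def where():
    s=get_state();p=s["ee_pos"];d=np.array(p[:2])-X0;f=np.array(s["force"])
    print("t",round(s["t"],2),"shaker-frame",np.round([d@ex,d@ey,p[2]],4),"F",np.round([f[:2]@ex,f[:2]@ey,f[2]],1),"open",round(s["opening"],4))
def to(s,l,z,G=G):
    st=get_state();c=R.from_quat(st["orientation"])
    w=np.r_[X0+s*ex+l*ey,z]-st["ee_pos"]
    print("xyz",np.round(c.inv().apply(w)/.15,3),"turn",np.round((c.inv()*G).as_rotvec()/np.pi,3))
E
python3 -c "
from h import *
where();to(-.199,0,.25);to(-.199,0,.115)
print(G.as_matrix().round(2),R.from_quat(get_state()['orientation']).as_matrix().round(2))"
```

```text
t 1.0 shaker-frame [-0.1101  0.6367  0.3039] F [ 0.2  0.7 -0.1] open 0.0852
xyz [-2.94  -3.118  0.359] turn [-0.     0.     0.715]
xyz [-2.94  -3.118  1.259] turn [-0.     0.     0.715]
[[ 0.84  0.55  0.  ]
 [ 0.55 -0.84  0.  ]
 [ 0.    0.   -1.  ]] [[-0.95  0.31 -0.  ]
 [ 0.31  0.95 -0.  ]
 [-0.   -0.   -1.  ]]
```

Call:
{"fn": "move_arm", "kwargs": {"plan": [{"xyz": [-0.96, -1, 0.1], "turn": [0, 0, 0.28]}, {"xyz": [-0.96, -1, 0.1], "turn": [0, 0, 0.28]}, {"xyz": [-0.96, -1, 0.1], "turn": [0, 0, 0.28]}, {"xyz": [-0.96, -1, 0.1], "turn": [0, 0, 0.28]}, {"xyz": [-0.96, -1, 0.1], "turn": [0, 0, 0.28]}, {"xyz": [-0.96, -1, 0.1], "turn": [0, 0, 0.28]}], "jaw": -1}}

```text
t: 1.6
ee_pos: [0.2778, 0.3807, 0.2891]
orientation: [0.567, 0.824, -0.0, 0.0]
force: [0.5, 0.1, -1.1]
opening: 0.0001
gripper_force: 0.0
```

```bash
python3 -c "
from h import *
where();to(-.199,0,.25);print(np.round(get_state()['joint_positions'],2))"
```

```text
t 1.6 shaker-frame [-0.1375  0.4284  0.2891] F [ 0.4 -0.2 -1.1] open 0.0001
xyz [-2.878  0.202  0.261] turn [0.    0.    0.432]
[ 0.94  0.08 -0.37  1.12 -0.    2.15]
```

Call:
{"fn": "move_arm", "kwargs": {"plan": [{"xyz": [-1, 0.07, 0.1], "turn": [0, 0, 0.15]}, {"xyz": [-1, 0.07, 0.1], "turn": [0, 0, 0.15]}, {"xyz": [-1, 0.07, 0.1], "turn": [0, 0, 0.15]}, {"xyz": [-1, 0.07, 0.1], "turn": [0, 0, 0.15]}]}}

```text
t: 2.0
ee_pos: [0.3429, 0.2424, 0.2734]
orientation: [0.744, 0.668, -0.001, 0.001]
force: [-0.8, 0.5, -0.8]
opening: 0.0
gripper_force: 0.0
```

```bash
python3 -c "
from h import *
where();to(-.199,0,.25);print(np.round(get_state()['joint_positions'],2))"
```

```text
t 2.0 shaker-frame [-0.1585  0.277   0.2734] F [-0.4  0.8 -0.8] open 0.0
xyz [-1.6   0.96  0.16] turn [0.    0.001 0.282]
[ 0.62 -0.01 -0.5   1.08 -0.    2.29]
```

Call:
{"fn": "move_arm", "kwargs": {"plan": [{"xyz": [-0.9, 0.54, 0.09], "turn": [0, 0, 0.15]}, {"xyz": [-0.9, 0.54, 0.09], "turn": [0, 0, 0.15]}, {"xyz": [-0.9, 0.54, 0.09], "turn": [0, 0, 0.15]}, {"xyz": [-0.9, 0.54, 0.09], "turn": [0, 0, 0.15]}]}}

```text
t: 2.4
ee_pos: [0.4106, 0.1015, 0.2603]
orientation: [0.879, 0.477, 0.0, 0.001]
force: [0.3, 0.6, 0.7]
opening: -0.0001
gripper_force: 0.0
```

```bash
python3 -c "
from h import *
where();to(-.199,0,.2);print(np.round(get_state()['joint_positions'],2))"
```

```text
t 2.4 shaker-frame [-0.1788  0.122   0.2603] F [0.6 0.3 0.7] open -0.0001
xyz [-0.452  0.688  0.403] turn [0.    0.    0.133]
[ 0.24  0.01 -0.52  1.05 -0.    2.39]
```

Call:
{"fn": "move_arm", "kwargs": {"plan": [{"xyz": [-0.45, 0.69, 0.4], "turn": [0, 0, 0.133]}, {"xyz": [-0.45, 0.69, 0.4], "turn": [0, 0, 0.133]}, {"xyz": [-0.45, 0.69, 0.4], "turn": [0, 0, 0.133]}, {"xyz": [-0.45, 0.69, 0.4], "turn": [0, 0, 0.133]}, {"xyz": [-0.45, 0.69, 0.4], "turn": [0, 0, 0.133]}]}}

```text
t: 2.9
ee_pos: [0.46, -0.0075, 0.2001]
orientation: [0.957, 0.289, -0.0, -0.001]
force: [0.3, 0.2, 0.7]
opening: 0.0001
gripper_force: 0.0
```

```bash
python3 -c "
from h import *
where();to(-.199,0,.115);print(np.round(get_state()['joint_positions'],2))
import cv2;cv2.imwrite('pics/a.png',cv2.resize(read_camera('side')['image'][150:330,200:440,::-1],None,fx=2.5,fy=2.5))"
```

```text
t 2.9 shaker-frame [-0.197   0.0037  0.2001] F [ 0.4 -0.   0.7] open 0.0001
xyz [-0.013  0.025  0.567] turn [-0.     0.     0.002]
[-0.02  0.13 -0.53  0.91  0.    2.54]
```

View pics/a.png

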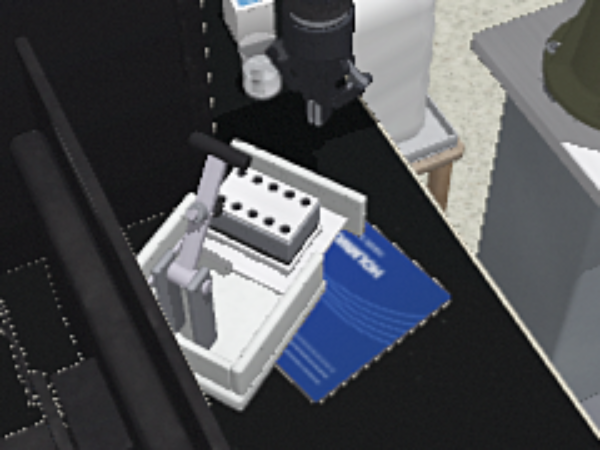

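The picture shows the closed fingertips at about (315,118), clear in front of the drawer plate. Next I lower the tool and push.

Call:
{"fn": "move_arm", "kwargs": {"plan": [{"xyz": [0, 0.02, 0.3]}, {"xyz": [0, 0.02, 0.567]}, {"xyz": [0, 0.02, 0.567]}, {"xyz": [0.1, 0.02, 0.567]}, {"xyz": [0.2, 0.02, 0.567]}, {"xyz": [0.3, 0.02, 0.567]}, {"xyz": [0.38, 0.02, 0.567]}, {"xyz": [0.45, 0.02, 0.567]}, {"xyz": [0.51, 0.02, 0.567]}, {"xyz": [0.56, 0.02, 0.567]}, {"xyz": [0.58, 0.02, 0.567]}, {"xyz": [0.58, 0.02, 0.567]}]}}

```text
schema error: expected keys xyz, turn
```

```bash
python3 -c "
from h import *
where()"
```

```text
t 2.95 shaker-frame [-0.1966  0.0041  0.2005] F [-0.1 -0.2  0.2] open -0.0001
```

Call:
{"fn": "move_arm", "kwargs": {"plan": [{"xyz": [0, 0.02, 0.3], "turn": [0, 0, 0]}, {"xyz": [0, 0.02, 0.567], "turn": [0, 0, 0]}, {"xyz": [0, 0.02, 0.567], "turn": [0, 0, 0]}, {"xyz": [0.1, 0.02, 0.567], "turn": [0, 0, 0]}, {"xyz": [0.2, 0.02, 0.567], "turn": [0, 0, 0]}, {"xyz": [0.3, 0.02, 0.567], "turn": [0, 0, 0]}, {"xyz": [0.38, 0.02, 0.567], "turn": [0, 0, 0]}, {"xyz": [0.45, 0.02, 0.567], "turn": [0, 0, 0]}, {"xyz": [0.51, 0.02, 0.567], "turn": [0, 0, 0]}, {"xyz": [0.56, 0.02, 0.567], "turn": [0, 0, 0]}, {"xyz": [0.58, 0.02, 0.567], "turn": [0, 0, 0]}, {"xyz": [0.58, 0.02, 0.567], "turn": [0, 0, 0]}]}}

```text
t: 4.15
ee_pos: [0.5356, 0.0382, 0.1157]
orientation: [0.958, 0.288, 0.001, -0.0]
force: [0.2, 1.1, 2.5]
opening: -0.0002
gripper_force: 0.2
```

```bash
python3 -c "
from h import *
where()"
```

```text
t 4.15 shaker-frame [-0.1087  0.0007  0.1157] F [0.7 0.8 2.5] open -0.0002
```

Call:
{"fn": "move_arm", "kwargs": {"plan": [{"xyz": [0.03, 0, 0], "turn": [0, 0, 0]}, {"xyz": [0.05, 0, 0], "turn": [0, 0, 0]}, {"xyz": [0.06, 0, 0], "turn": [0, 0, 0]}, {"xyz": [0.07, 0, 0], "turn": [0, 0, 0]}]}}

```text
t: 4.55
ee_pos: [0.543, 0.0432, 0.1157]
orientation: [0.958, 0.288, 0.0, 0.0]
force: [-3.6, -2.2, 6.9]
opening: -0.0001
gripper_force: 2.1
```

```bash
python3 -c "
from h import *
where()"
```

```text
t 4.55 shaker-frame [-0.0997  0.0008  0.1157] F [-4.2  0.1  6.9] open -0.0001
```

Call:
{"fn": "move_arm", "kwargs": {"plan": [{"xyz": [0.015, 0, 0], "turn": [0, 0, 0]}, {"xyz": [0.03, 0, 0], "turn": [0, 0, 0]}]}}

```text
t: 4.75
ee_pos: [0.5467, 0.0456, 0.1157]
orientation: [0.958, 0.288, -0.0, 0.0]
force: [-3.3, -3.4, 5.8]
opening: -0.0004
gripper_force: 2.1
```

```bash
python3 -c "
from h import *
where()"
```

```text
t 4.75 shaker-frame [-0.0953  0.0008  0.1157] F [-4.6 -1.1  5.8] open -0.0004
```

Call:
{"fn": "move_arm", "kwargs": {"plan": [{"xyz": [0.015, 0, 0], "turn": [0, 0, 0]}, {"xyz": [0.025, 0, 0], "turn": [0, 0, 0]}]}}

```text
t: 4.95
ee_pos: [0.5476, 0.0462, 0.1157]
orientation: [0.958, 0.288, -0.003, 0.001]
force: [-14.5, -9.8, 17.9]
opening: -0.0002
gripper_force: 8.2
```

```bash
python3 -c "
from h import *
where()"
```

```text
t 4.95 shaker-frame [-0.0942  0.0008  0.1157] F [-17.5  -0.2  17.9] open -0.0002
```

Call:
{"fn": "move_arm", "kwargs": {"plan": [{"xyz": [-0.3, 0, 0], "turn": [0, 0, 0]}, {"xyz": [-0.3, 0, -0.3], "turn": [0, 0, 0]}, {"xyz": [-0.3, 0, -0.7], "turn": [0, 0, 0]}, {"xyz": [-0.3, 0, -1], "turn": [0, 0, 0]}, {"xyz": [-0.3, 0, -1], "turn": [0, 0, 0]}], "jaw": -0.2}}

```text
t: 5.45
ee_pos: [0.516, 0.0233, 0.2721]
orientation: [0.958, 0.288, 0.006, 0.001]
force: [1.0, 0.5, 0.4]
opening: 0.0345
gripper_force: 0.0
```

Call:
{"fn": "move_arm", "kwargs": {"plan": [{"xyz": [0, 0, -0.4], "turn": [0, 0, 0]}, {"xyz": [0, 0, -0.76], "turn": [0, 0, 0]}, {"xyz": [0, 0, -0.76], "turn": [0, 0, 0]}, {"xyz": [0, 0, -0.76], "turn": [0, 0, 0]}]}}

```text
t: 5.85
ee_pos: [0.514, 0.0233, 0.382]
orientation: [0.958, 0.288, 0.003, 0.0]
force: [0.5, 0.8, -0.1]
opening: 0.0344
gripper_force: 0.0
```

```bash
sed -i 's/("top",112,403.*$/("top",112,403,"d",(-85,90,82)),/' /dev/null; python3 -c "
from h import *
where();to(.03,0,.38)
import cv2
a=read_camera('side')['image'][195:315,248:348,::-1];b=read_camera('top')['image'][165:285,285:385,::-1]
cv2.imwrite('pics/b.png',np.hstack([cv2.resize(i,(400,480),interpolation=2) for i in(b,a)]))"
```

```text
t 5.85 shaker-frame [-1.349e-01  1.000e-04  3.820e-01] F [ 0.9  0.4 -0.1] open 0.0344
xyz [1.099 0.008 0.019] turn [ 0.001 -0.002  0.002]sed: couldn't edit /dev/null: not a regular file
```

View pics/b.png

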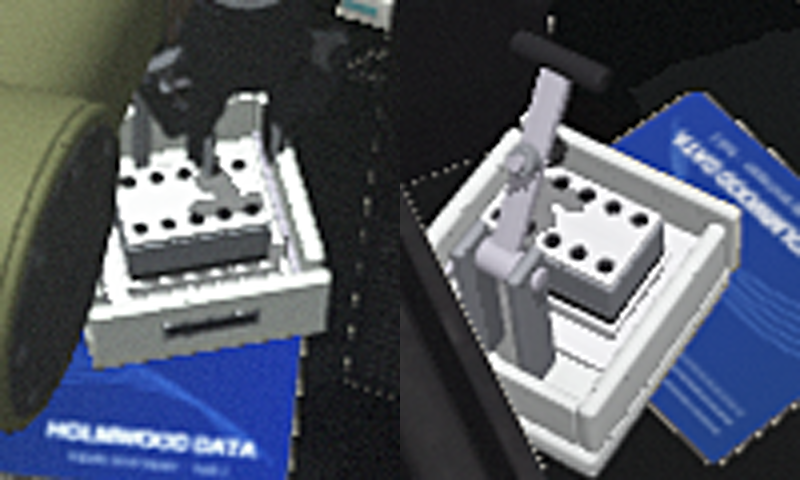

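The drawer plate sits flush with the walls, and the lever is still raised with its bar ends at about (516,40) and (610,80). Next I go over the bar to its rear side.

Call:
{"fn": "move_arm", "kwargs": {"plan": [{"xyz": [0.3, 0, 0], "turn": [0, 0, 0]}, {"xyz": [0.6, 0, 0], "turn": [0, 0, 0]}, {"xyz": [0.9, 0, 0], "turn": [0, 0, 0]}, {"xyz": [1, 0, 0], "turn": [0, 0, 0]}, {"xyz": [1, 0, 0], "turn": [0, 0, 0]}]}}

```text
t: 6.45
ee_pos: [0.6383, 0.1073, 0.3752]
orientation: [0.957, 0.289, -0.002, -0.0]
force: [-0.3, -0.4, -0.2]
opening: 0.0341
gripper_force: 0.0
```

Call:
{"fn": "move_arm", "kwargs": {"plan": [{"xyz": [0.13, 0, 0], "turn": [0, 0, 0]}, {"xyz": [0.13, 0, 0.2], "turn": [0, 0, 0]}, {"xyz": [0.13, 0, 0.42], "turn": [0, 0, 0]}, {"xyz": [0.13, 0, 0.42], "turn": [0, 0, 0]}]}}

```text
t: 6.85
ee_pos: [0.6502, 0.1156, 0.3102]
orientation: [0.958, 0.288, -0.005, -0.001]
force: [-1.1, 0.2, -0.3]
opening: 0.0341
gripper_force: 0.0
```

```bash
python3 -c "
from h import *
where()
import cv2
a=read_camera('side')['image'][175:295,248:348,::-1];b=read_camera('top')['image'][130:250,285:385,::-1]
cv2.imwrite('pics/c.png',np.hstack([cv2.resize(i,(400,480),interpolation=2) for i in(b,a)]))"
```

```text
t 6.85 shaker-frame [0.0296 0.003  0.3102] F [-0.8  0.8 -0.3] open 0.0341
```

View pics/c.png

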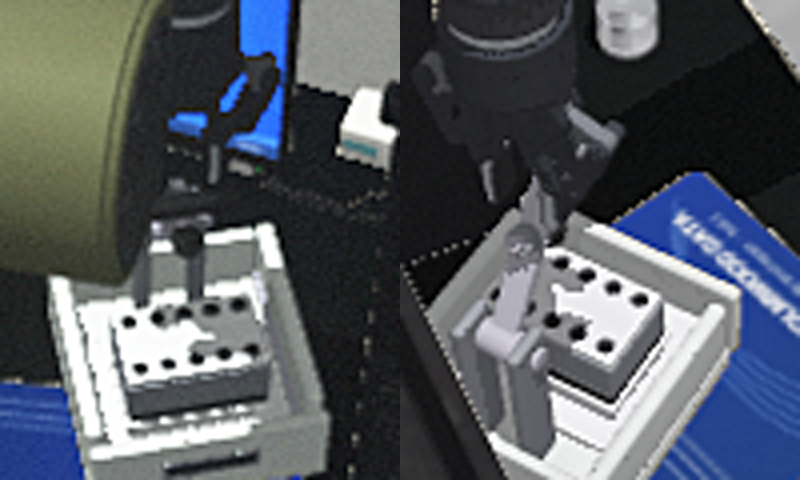

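The fingers are behind the bar and straddle the lever, with the tips at about (540,210) on the right and (215,170) on the left. Next I pull along the arc.

Call:
{"fn": "move_arm", "kwargs": {"plan": [{"xyz": [-0.06, 0.02, 0], "turn": [0, 0, 0]}, {"xyz": [-0.12, 0.02, 0], "turn": [0, 0, 0]}, {"xyz": [-0.16, 0.02, 0.03], "turn": [0, 0, 0]}, {"xyz": [-0.21, 0.02, 0.067], "turn": [0, 0, 0]}, {"xyz": [-0.26, 0.02, 0.11], "turn": [0, 0, 0]}, {"xyz": [-0.31, 0.02, 0.167], "turn": [0, 0, 0]}, {"xyz": [-0.31, 0.02, 0.167], "turn": [0, 0, 0]}]}}

```text
t: 7.65
ee_pos: [0.618, 0.0888, 0.2929]
orientation: [0.958, 0.288, 0.003, -0.0]
force: [5.4, 1.7, -0.4]
opening: 0.0339
gripper_force: 3.0
```

```bash
python3 -c "
from h import *
where()"
```

```text
t 7.65 shaker-frame [-0.012  -0.0019  0.2929] F [ 5.4 -1.5 -0.4] open 0.0339
```

Call:
{"fn": "move_arm", "kwargs": {"plan": [{"xyz": [-0.04, 0, 0.05], "turn": [0, 0, 0]}, {"xyz": [-0.083, 0, 0.113], "turn": [0, 0, 0]}, {"xyz": [-0.127, 0, 0.193], "turn": [0, 0, 0]}, {"xyz": [-0.15, 0, 0.25], "turn": [0, 0, 0]}, {"xyz": [-0.15, 0, 0.25], "turn": [0, 0, 0]}, {"xyz": [-0.15, 0, 0.25], "turn": [0, 0, 0]}]}}

```text
t: 8.25
ee_pos: [0.5999, 0.0768, 0.2551]
orientation: [0.958, 0.288, 0.003, -0.0]
force: [7.1, 2.6, -1.7]
opening: 0.0343
gripper_force: 3.9
```

```bash
python3 -c "
from h import *
where()"
```

```text
t 8.25 shaker-frame [-0.0337 -0.0021  0.2551] F [ 7.4 -1.7 -1.7] open 0.0343
```

Call:
{"fn": "move_arm", "kwargs": {"plan": [{"xyz": [0.06, 0, 0], "turn": [0, 0, 0]}, {"xyz": [0.06, 0, -0.2], "turn": [0, 0, 0]}, {"xyz": [0.06, 0, -0.42], "turn": [0, 0, 0]}, {"xyz": [0.06, 0, -0.42], "turn": [0, 0, 0]}, {"xyz": [-0.16, 0, -0.42], "turn": [0, 0, 0]}, {"xyz": [-0.16, 0, -0.42], "turn": [0, 0, 0]}, {"xyz": [-0.16, 0, -0.42], "turn": [0, 0, 0]}]}}

```text
t: 8.95
ee_pos: [0.5774, 0.0627, 0.3166]
orientation: [0.958, 0.288, -0.0, -0.0]
force: [0.7, 1.4, -0.1]
opening: 0.0345
gripper_force: 0.0
```

```bash
python3 -c "
from h import *
where();to(-.058,0,.28)
import cv2
a=read_camera('side')['image'][175:295,248:348,::-1];b=read_camera('top')['image'][130:250,285:385,::-1]
cv2.imwrite('pics/d.png',np.hstack([cv2.resize(i,(400,480),interpolation=2) for i in(b,a)]))"
```

```text
t 8.95 shaker-frame [-0.0603 -0.0016  0.3166] F [ 1.4  0.7 -0.1] open 0.0345
xyz [ 0.015 -0.011  0.244] turn [-0.     0.     0.002]
```

View pics/d.png

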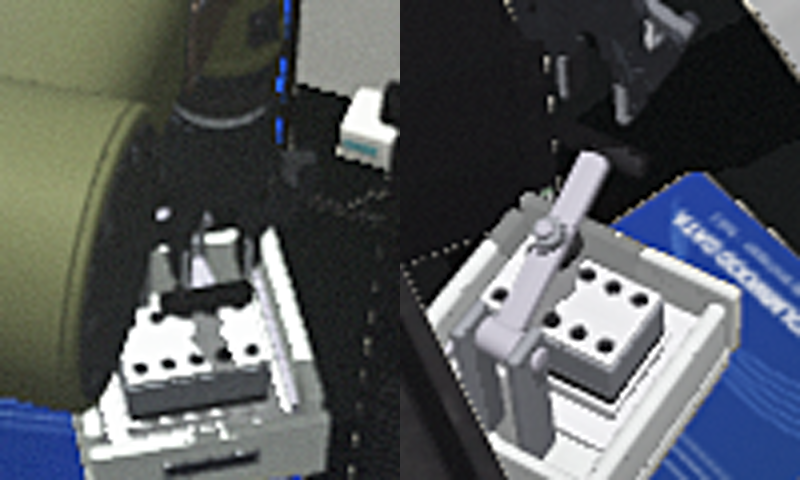

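The lever is partly down, with its bar from about (555,130) to (645,160) on the right and the fingertips above it. Next I press down in steps.

Call:
{"fn": "move_arm", "kwargs": {"plan": [{"xyz": [0.01, -0.01, 0.1], "turn": [0, 0, 0]}, {"xyz": [0.01, -0.01, 0.17], "turn": [0, 0, 0]}, {"xyz": [0, -0.01, 0.22], "turn": [0, 0, 0]}, {"xyz": [0, -0.01, 0.27], "turn": [0, 0, 0]}, {"xyz": [-0.01, -0.01, 0.32], "turn": [0, 0, 0]}, {"xyz": [-0.02, -0.01, 0.37], "turn": [0, 0, 0]}, {"xyz": [-0.02, -0.01, 0.37], "turn": [0, 0, 0]}]}}

```text
t: 9.75
ee_pos: [0.5735, 0.0617, 0.2608]
orientation: [0.958, 0.288, -0.001, 0.001]
force: [-0.7, -0.6, 1.6]
opening: 0.0343
gripper_force: 0.3
```

```bash
python3 -c "
from h import *
where()"
```

```text
t 9.75 shaker-frame [-0.0641 -0.0004  0.2608] F [-1.  -0.1  1.6] open 0.0343
```

Call:
{"fn": "move_arm", "kwargs": {"plan": [{"xyz": [0, 0, 0.03], "turn": [0, 0, 0]}, {"xyz": [-0.005, 0, 0.06], "turn": [0, 0, 0]}, {"xyz": [-0.01, 0, 0.09], "turn": [0, 0, 0]}]}}

```text
t: 10.05
ee_pos: [0.5718, 0.0605, 0.248]
orientation: [0.958, 0.288, -0.002, 0.001]
force: [-8.6, -5.1, 11.6]
opening: 0.0342
gripper_force: 5.6
```

```bash
python3 -c "
from h import *
where()"
```

```text
t 10.05 shaker-frame [-0.0661 -0.0004  0.248 ] F [-10.    0.4  11.6] open 0.0342
```

```bash
cat >> h.py <<'E'
def tq(L=.069):
    s=get_state();p=s["ee_pos"];d=np.array(p[:2])-X0;f=np.array(s["force"])
    c=p[2]-L; th=np.arcsin((c-.009-.145)/.14)
    T=f[2]*.14*np.cos(th)+(f[:2]@ex)*(c-.145)
    print("theta~",round(th,3),"T",round(T,3),"T/.14",round(T/.14,2));where()
E
python3 -c "
from h import *
tq()"
```

```text
theta~ 0.18 T 1.26 T/.14 9.0
t 10.05 shaker-frame [-0.0661 -0.0004  0.248 ] F [-10.    0.4  11.6] open 0.0342
```

Call:
{"fn": "move_arm", "kwargs": {"plan": [{"xyz": [-0.015, 0, 0.02], "turn": [0, 0, 0]}, {"xyz": [-0.02, 0, 0.03], "turn": [0, 0, 0]}]}}

```text
t: 10.25
ee_pos: [0.5709, 0.0598, 0.2438]
orientation: [0.958, 0.288, 0.0, 0.0]
force: [-2.2, -1.1, 10.1]
opening: 0.0342
gripper_force: 4.9
```

```bash
python3 -c "
from h import *
tq()"
```

```text
theta~ 0.149 T 1.325 T/.14 9.47
t 10.25 shaker-frame [-0.0673 -0.0005  0.2438] F [-2.5  0.3 10.1] open 0.0342
```

Call:
{"fn": "move_arm", "kwargs": {"plan": [{"xyz": [-0.003, 0, 0.02], "turn": [0, 0, 0]}, {"xyz": [-0.006, 0, 0.04], "turn": [0, 0, 0]}]}}

```text
t: 10.45
ee_pos: [0.5701, 0.0593, 0.238]
orientation: [0.958, 0.288, 0.0, 0.0]
force: [-3.5, -1.0, 9.5]
opening: 0.0344
gripper_force: 4.9
```

```bash
python3 -c "
from h import *
tq()"
```

```text
theta~ 0.107 T 1.245 T/.14 8.89
t 10.45 shaker-frame [-0.0683 -0.0005  0.238 ] F [-3.5  1.   9.5] open 0.0344
```

Call:
{"fn": "move_arm", "kwargs": {"plan": [{"xyz": [-0.003, 0, 0.02], "turn": [0, 0, 0]}, {"xyz": [-0.004, 0, 0.03], "turn": [0, 0, 0]}]}}

```text
t: 10.65
ee_pos: [0.5695, 0.059, 0.2333]
orientation: [0.958, 0.288, -0.0, 0.0]
force: [-3.9, -2.0, 9.4]
opening: 0.0343
gripper_force: 4.8
```

```bash
python3 -c "
from h import *
tq()"
```

```text
theta~ 0.073 T 1.223 T/.14 8.74
t 10.65 shaker-frame [-0.0689 -0.0005  0.2333] F [-4.4  0.5  9.4] open 0.0343
```

Call:
{"fn": "move_arm", "kwargs": {"plan": [{"xyz": [-0.004, 0, 0.02], "turn": [0, 0, 0]}, {"xyz": [-0.007, 0, 0.035], "turn": [0, 0, 0]}]}}

```text
t: 10.85
ee_pos: [0.569, 0.0586, 0.2283]
orientation: [0.958, 0.288, 0.0, 0.0]
force: [-3.3, -1.8, 9.2]
opening: 0.0344
gripper_force: 4.6
```

```bash
python3 -c "
from h import *
tq()"
```

```text
theta~ 0.038 T 1.237 T/.14 8.84
t 10.85 shaker-frame [-0.0695 -0.0005  0.2283] F [-3.7  0.3  9.2] open 0.0344
```

Call:
{"fn": "move_arm", "kwargs": {"plan": [{"xyz": [-0.003, 0, 0.015], "turn": [0, 0, 0]}, {"xyz": [-0.004, 0, 0.03], "turn": [0, 0, 0]}]}}

```text
t: 11.05
ee_pos: [0.5687, 0.0584, 0.2239]
orientation: [0.958, 0.288, 0.001, 0.0]
force: [-2.3, -1.4, 9.1]
opening: 0.0343
gripper_force: 4.6
```

```bash
python3 -c "
from h import *
tq()"
```

```text
theta~ 0.006 T 1.252 T/.14 8.94
t 11.05 shaker-frame [-0.0699 -0.0005  0.2239] F [-2.7  0.1  9.1] open 0.0343
```

Call:
{"fn": "move_arm", "kwargs": {"plan": [{"xyz": [-0.001, 0, 0.015], "turn": [0, 0, 0]}, {"xyz": [-0.002, 0, 0.025], "turn": [0, 0, 0]}]}}

```text
t: 11.25
ee_pos: [0.5686, 0.0583, 0.2201]
orientation: [0.958, 0.288, 0.001, 0.0]
force: [-1.7, -0.5, 9.0]
opening: 0.0344
gripper_force: 4.5
```

```bash
python3 -c "
from h import *
tq()"
```

```text
theta~ -0.021 T 1.251 T/.14 8.93
t 11.25 shaker-frame [-0.07   -0.0005  0.2201] F [-1.7  0.5  9. ] open 0.0344
```

Call:
{"fn": "move_arm", "kwargs": {"plan": [{"xyz": [0, 0, 0.015], "turn": [0, 0, 0]}, {"xyz": [0, 0, 0.02], "turn": [0, 0, 0]}]}}

```text
t: 11.45
ee_pos: [0.5686, 0.0583, 0.217]
orientation: [0.958, 0.288, 0.001, 0.0]
force: [-3.0, -1.1, 8.7]
opening: 0.0344
gripper_force: 4.5
```

```bash
python3 -c "
from h import *
tq()"
```

```text
theta~ -0.043 T 1.214 T/.14 8.67
t 11.45 shaker-frame [-0.0701 -0.0005  0.217 ] F [-3.1  0.7  8.7] open 0.0344
```

Call:
{"fn": "move_arm", "kwargs": {"plan": [{"xyz": [0, 0, 0.01], "turn": [0, 0, 0]}, {"xyz": [0, 0, 0.015], "turn": [0, 0, 0]}]}}

```text
t: 11.65
ee_pos: [0.5686, 0.0583, 0.2149]
orientation: [0.958, 0.288, 0.001, 0.0]
force: [-2.1, -0.1, 9.4]
opening: 0.0341
gripper_force: 4.5
```

```bash
python3 -c "
from h import *
tq()"
```

```text
theta~ -0.058 T 1.309 T/.14 9.35
t 11.65 shaker-frame [-0.0701 -0.0005  0.2149] F [-1.8  1.1  9.4] open 0.0341
```

Baseline is about 9 N and there is no contact yet. I continue in steps of about 2 mm.

Call:
{"fn": "move_arm", "kwargs": {"plan": [{"xyz": [0, 0, 0.01], "turn": [0, 0, 0]}, {"xyz": [0, 0, 0.015], "turn": [0, 0, 0]}]}}

```text
t: 11.85
ee_pos: [0.5686, 0.0583, 0.2126]
orientation: [0.958, 0.288, 0.001, 0.0]
force: [-2.0, -1.3, 9.0]
opening: 0.0342
gripper_force: 4.5
```

```bash
python3 -c "
from h import *
tq()"
```

```text
theta~ -0.074 T 1.255 T/.14 8.96
t 11.85 shaker-frame [-0.07   -0.0005  0.2126] F [-2.4  0.   9. ] open 0.0342
```

Call:
{"fn": "move_arm", "kwargs": {"plan": [{"xyz": [0, 0, 0.01], "turn": [0, 0, 0]}, {"xyz": [0, 0, 0.015], "turn": [0, 0, 0]}]}}

```text
t: 12.05
ee_pos: [0.5687, 0.0583, 0.2104]
orientation: [0.958, 0.288, 0.001, 0.0]
force: [-2.8, -0.4, 9.5]
opening: 0.0342
gripper_force: 4.5
```

```bash
python3 -c "
from h import *
tq()"
```

```text
theta~ -0.09 T 1.33 T/.14 9.5
t 12.05 shaker-frame [-0.07   -0.0005  0.2104] F [-2.6  1.1  9.5] open 0.0342
```

Call:
{"fn": "move_arm", "kwargs": {"plan": [{"xyz": [0, 0, 0.01], "turn": [0, 0, 0]}, {"xyz": [0, 0, 0.015], "turn": [0, 0, 0]}]}}

```text
t: 12.25
ee_pos: [0.5687, 0.0584, 0.2082]
orientation: [0.958, 0.288, 0.001, 0.0]
force: [-1.6, -0.1, 8.8]
opening: 0.0346
gripper_force: 4.5
```

```bash
python3 -c "
from h import *
tq()"
```

```text
theta~ -0.106 T 1.229 T/.14 8.78
t 12.25 shaker-frame [-0.0699 -0.0005  0.2082] F [-1.4  0.8  8.8] open 0.0346
```

Call:
{"fn": "move_arm", "kwargs": {"plan": [{"xyz": [0.001, 0, 0.01], "turn": [0, 0, 0]}, {"xyz": [0.002, 0, 0.015], "turn": [0, 0, 0]}]}}

```text
t: 12.45
ee_pos: [0.5689, 0.0585, 0.2059]
orientation: [0.958, 0.288, 0.001, 0.0]
force: [-2.9, 0.1, 10.0]
opening: 0.0342
gripper_force: 5.2
```

```bash
python3 -c "
from h import *
tq()"
```

```text
theta~ -0.122 T 1.407 T/.14 10.05
t 12.45 shaker-frame [-0.0697 -0.0005  0.2059] F [-2.3  1.6 10. ] open 0.0342
```

Call:
{"fn": "move_arm", "kwargs": {"plan": [{"xyz": [0.001, 0, 0.01], "turn": [0, 0, 0]}, {"xyz": [0.002, 0, 0.015], "turn": [0, 0, 0]}]}}

```text
t: 12.65
ee_pos: [0.5691, 0.0586, 0.204]
orientation: [0.958, 0.288, 0.001, 0.0]
force: [-3.5, -0.9, 13.3]
opening: 0.0341
gripper_force: 6.6
```

```bash
python3 -c "
from h import *
tq()"
```

```text
theta~ -0.136 T 1.873 T/.14 13.38
t 12.65 shaker-frame [-0.0695 -0.0005  0.204 ] F [-3.4  1.2 13.3] open 0.0341
```

Call:
{"fn": "move_arm", "kwargs": {"plan": [{"xyz": [0, 0, 0.007], "turn": [0, 0, 0]}, {"xyz": [0.001, 0, 0.01], "turn": [0, 0, 0]}]}}

```text
t: 12.85
ee_pos: [0.5692, 0.0587, 0.2028]
orientation: [0.958, 0.288, 0.001, 0.0]
force: [-4.6, -0.7, 15.3]
opening: 0.0345
gripper_force: 7.4
```

```bash
python3 -c "
from h import *
tq()"
```

```text
theta~ -0.145 T 2.164 T/.14 15.46
t 12.85 shaker-frame [-0.0693 -0.0005  0.2028] F [-4.2  2.  15.3] open 0.0345
```

Call:
{"fn": "move_arm", "kwargs": {"plan": [{"xyz": [0, 0, 0.005], "turn": [0, 0, 0]}, {"xyz": [0, 0, 0.005], "turn": [0, 0, 0]}]}}

```text
t: 13.05
ee_pos: [0.5692, 0.0587, 0.2022]
orientation: [0.958, 0.288, 0.001, 0.0]
force: [-4.1, -0.7, 14.2]
opening: 0.034
gripper_force: 7.2
```

```bash
python3 -c "
from h import *
tq()"
```

```text
theta~ -0.149 T 2.006 T/.14 14.33
t 13.05 shaker-frame [-0.0693 -0.0005  0.2022] F [-3.8  1.7 14.2] open 0.034
```

Estimated foot force is about 12–13 N, which is inside the window. I release straight up.

Call:
{"fn": "move_arm", "kwargs": {"plan": [{"xyz": [0, 0, -0.1], "turn": [0, 0, 0]}, {"xyz": [0, 0, -0.4], "turn": [0, 0, 0]}, {"xyz": [0, 0, -0.7], "turn": [0, 0, 0]}, {"xyz": [0, 0, -1], "turn": [0, 0, 0]}, {"xyz": [0, 0, -1], "turn": [0, 0, 0]}]}}

```text
t: 13.55
ee_pos: [0.5713, 0.059, 0.357]
orientation: [0.958, 0.288, 0.005, 0.001]
force: [1.0, -0.2, -0.1]
opening: 0.034
gripper_force: 0.0
```

Call:
{"fn": "move_arm", "kwargs": {"plan": [{"xyz": [-0.3, 0, 0], "turn": [0, 0, 0]}, {"xyz": [-0.6, 0, 0], "turn": [0, 0, 0]}, {"xyz": [-0.9, 0, 0], "turn": [0, 0, 0]}, {"xyz": [-0.9, 0, 0], "turn": [0, 0, 0]}, {"xyz": [-0.9, 0, 0], "turn": [0, 0, 0]}]}}

```text
t: 14.05
ee_pos: [0.4557, -0.0163, 0.3503]
orientation: [0.958, 0.288, 0.0, -0.0]
force: [0.1, -0.2, 0.1]
opening: 0.0339
gripper_force: 0.0
```

```bash
python3 -c "
from h import *
where()
import cv2
a=read_camera('side')['image'][175:315,248:348,::-1]
cv2.imwrite('pics/e.png',cv2.resize(a,(400,560),interpolation=2))"
```

```text
t 14.05 shaker-frame [-0.2054 -0.0013  0.3503] F [-0.  -0.3  0.1] open 0.0339
```

View pics/e.png

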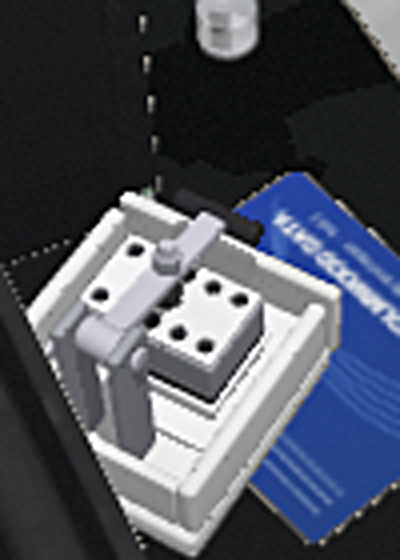

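The picture shows the drawer flush at about (330,295) and the lever down with its foot on the block, the bar at about (215,215). The robot is clear.

```bash
python3 -c "
from station import *
print(sign_off())"
```

```text
the job is handed in; nothing more can be done
None
```

I pushed the drawer home against its stop with the lever still raised, then brought the clamp down until its foot bore on the block with an estimated 12–13 N; the robot is clear, nothing else was touched, and the job is handed in at about 14 s.

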